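# Strip the milling arbor

### The job

The milling job is done: strip the upright arbor from the top down and put every part into its own place: the hexagon nut flat in the steel dish, the spacing collar down over the peg onto the other collars, the small cutter flat in the small recess and the large cutter flat in the large recess. Set the parts down and let go; do not drop any of them, and leave the calliper where it lies.

Things in the scene. Friction and masses are not known exactly. Their poses are not given: they have to be found in the camera images.
- arbor_stand: Fixed green 80 x 80 x 12 mm base with an upright steel arbor. Origin: centre of the base's underside, on the arbor's axis; z up. A 34 mm shoulder ends 36 mm above the origin; above it a 21 mm post, tapered from 85 to 90 mm. Threaded loosely on it at the start (2 mm play all round), upward: large cutter 36-48 mm, small cutter 48-60, collar 60-74, nut 74-88. Lift each straight up until clear.
- arbor_nut: Dark hexagon arbor nut on top of the stack, already run off its thread and only lying there: 32 mm across flats, 37 mm across corners, 14 mm high, smooth 25 mm hole. Origin: centre of its underside; z up along the hole; its x axis points to a corner, its y axis squarely to a flat. About 60 g.
- collar: Plain bright steel spacing collar (short round tube), second from the top: 40 mm outside diameter, 26 mm bore, 14 mm high. Origin: centre of its underside; z along the bore. About 80 g.
- cutter_small: Smaller of the two toothed steel milling cutters, third from the top: disc of 50 mm diameter over the teeth, 12 mm thick, 26 mm bore. Origin: centre of its underside; z along the bore. About 130 g. Hold it by the upper 6 to 8 mm of its rim: the lower 4 mm sink into the nest.
- cutter_large: Larger of the two toothed steel milling cutters, lowest, on the arbor's shoulder: disc of 63 mm diameter over the teeth, 12 mm thick, 26 mm bore. Origin: centre of its underside; z along the bore. About 200 g. Hold it by the upper 6 to 8 mm of its rim: the lower 4 mm sink into the nest.
- parts_dish: Fixed round steel parts dish on a black rubber foot, place of the nut: flared rim of 92 mm diameter, rim 22 mm above the table; flat inner floor of about 70 mm diameter, 16 mm above the table. Origin: centre of its underside on the table; z up.
- collar_peg: Fixed wooden block 64 x 64 x 14 mm with an upright steel peg, place of the collar. Two other 40 mm collars (fixed, part of this body) already lie on it; ours goes over the peg on top of them, its underside then 30 mm above the origin. Peg 14 mm in diameter, straight to 46 mm, tapered end up to 56 mm above the origin. Origin: centre of the block's underside, under the peg; z up.
- nest_small: Fixed wooden block 74 x 74 x 24 mm with a round dark-floored recess of 58 mm diameter (62 mm at the chamfered mouth), 4 mm deep: nest of the small cutter. Recess floor 20 mm above the origin. Origin: centre of the underside of the block; z up.
- nest_large: Fixed wooden block 86 x 86 x 24 mm with a round dark-floored recess of 71 mm diameter (75 mm at the chamfered mouth), 4 mm deep: nest of the large cutter. Recess floor 20 mm above the origin. Origin: centre of the underside of the block; z up.
- calliper: Sliding calliper, 51 x 200 x 8 mm, lying loose on the table on the robot's side of the work, its length along its own y. Origin: centre of its underside. To be left where it lies.

How it is judged:
By the outcome, as a careful person would: the job done as asked, in the order asked, and still so for the second after the job is handed in, with the robot touching nothing.
It also fails if it takes over 109 s, if anything falls off the work surface, if the arm or the gripper's body presses on something with over 40 N, if the wrist force passes 120 N, or if a joint passes its speed limit or range.

### The arm

A 7-joint arm with a two-finger parallel gripper is mounted at the origin on a cart in front of the work surface, level with it; the furniture and walls round the work are solid. World frame = base frame: x ahead of the robot, y to its left, z up, the work surface at z = 0. Lengths are in m, angles in rad, forces in N, time in s.
With the tool pointing down it reaches from about 0.4 to 0.85 m from the base axis. Payload 4.5 kg.
Tool frame: the origin (TCP) lies at the very end of the fingers, on their centre line; the grasp point (between the pads) lies 19 mm behind it (tcp_to_grasp is the z of the grasp point in the tool frame, in m); z points along the fingers, y is the line along which they close (so a half turn about z gives the same grasp; the last joint's range is limited). The gripper opens to 88 mm and grips with 3 to 60 N. Pads are 18 mm wide; open, the fingers measure 123 mm over their backs; the gripper's body (75 mm by 187 mm) begins 45 mm behind the grasp point.
Start: joints at [-1.255, 0.689, -0.195, 1.565, 0.157, 0.902, -0.215], TCP at [0.174, 0.6, 0.239] pointing down, gripper open.
Joint ranges: [-3.01, 3.01], [-0.46, 2.08], [-1.47, 1.51], [0.13, 2.56], [-1, 4.14], [0.04, 2.09], [-2.66, 2.66]. Speed limits (rad/s): [2.57, 2.57, 3.14, 3.14, 3.14, 3.14, 3.14].

### API

Orientations are given as a unit quaternion [x, y, z, w].
In Python, from plant import * gives the robot as it stands. The module is installed in compiled form; this text tells all that it offers.
- The arm moves only by the shell command python3 -m jog 'ROWS' [OPENING] [FORCE]. ROWS is JSON, a list that holds one entry, the list of rows, each a list of 6 numbers: the shift along the tool's x, y, z in m, then the turn, a rotation vector about the tool's x, y, z in rad. In form: [[[dx, dy, dz, ax, ay, az], ...]]. A call has 1 to 12 rows; each row shifts and turns the commanded pose from where the row before left it, along the tool's axes as they then stand; what a row does not reach is not made up. A row lasts 1/8 s, in which the tool goes at most 62.5 mm and 10.7 degrees, less where a joint would pass 70% of its speed; a pose out of reach is approached as far as the arm can. A call with a gripper value outside its range is refused whole. OPENING is the finger opening in m, from 0 to 0.0881, set as the call begins (- or left out, the last holds). The fingers move at their own pace and stop on an object; FORCE is the grip in N (left out, the last holds). Time passes only in rows, so rows that do not move let the fingers close. It gives the time, the measured TCP pose, the force, the opening and the grip force at its end, in the units of the state.
- get_state(): the state, without advancing time (a new reading comes with each control period).
- snapshot(name): name is "scene" or "top"; returns a dict with "frame" (480x640x3 uint8, red, green, blue), "mtx" (3x3 intrinsics, pixels), "xyz" and "orientation" of the camera in the world. Camera axes: x right, y down, z forward; pixel columns grow to the right and rows downward; lengths in m; the calibration is good to about 2 mm. A picture is of the moment at which its call begins. There is no depth.
- finish_job(): hands the job in; it is judged then, once.
The state is a dict: "clock": time; "q": joint angles; "qd": joint speeds; "joint_torque": joint torques, N m; "tool_pos": TCP position; "eef_rot": TCP orientation; "contact_force": force on the tool from outside, world axes, zero at the start; "moment": the same for the moment, N m; "opening": opening from 0.0 (shut) to 1.0 (fully open); "finger_force": force on a finger pad.
Only numpy, scipy, OpenCV 4.12 (cv2) and the standard library are available. Lean on these libraries where they do the work, as an engineer would, in place of code of your own. Each camera call takes 0.05 s, during which the arm holds its last target. There are 200 camera calls.

## Working session

There is one attempt and no reset: what is moved stays moved. The work goes in short steps, Python scripts to look and compute and a shell command to move; the robot and the scene stay as the last step left them, time stands still between calls to the robot, and variables do not carry over. Pictures are saved under pics/ and viewed, at most 14 in all, crops included, and the job is handed in when it is done.

```bash
mkdir -p pics; cat > h.py <<'E'
from plant import *
import numpy as np, cv2
from scipy.spatial.transform import Rotation as R
def snap(n):
    s=snapshot(n); s['R']=R.from_quat(s['orientation']).as_matrix(); s['K']=np.array(s['mtx']); s['xyz']=np.array(s['xyz']); return s
def ray(s,u,v,z):
    d=s['R']@np.linalg.inv(s['K'])@[u,v,1]; return s['xyz']+d*(z-s['xyz'][2])/d[2]
def proj(s,p):
    c=s['K']@(s['R'].T@(np.array(p)-s['xyz'])); return c[:2]/c[2]
E
python3 - <<'E'
from h import *
for n in('scene','top'):
    s=snap(n); cv2.imwrite(f'pics/{n}0.png',s['frame'][...,::-1]); print(n,s['xyz'],s['R'].round(3).tolist(),s['K'].tolist())
print(get_state())
import plant; print([k for k in dir(plant) if k[0]!='_'])
E
```

```text
scene [-0.15661604  0.54853515  0.50734207] [[-0.502, -0.431, 0.75], [-0.865, 0.245, -0.438], [0.005, -0.868, -0.496]] [[524.7122234750493, 0.0, 322.8599080908191], [0.0, 524.7122234750493, 243.9592737123916], [0.0, 0.0, 1.0]]
top [0.42037709 0.17906068 0.99389756] [[-0.01, -0.996, 0.085], [-1.0, 0.009, -0.007], [0.007, -0.085, -0.996]] [[555.1132638175677, 0.0, 315.689458268708], [0.0, 555.1132638175677, 235.92818293654526], [0.0, 0.0, 1.0]]
{'clock': 0.1, 'q': array([-1.25519668,  0.68990512, -0.19452374,  1.56617721,  0.15730733,
        0.90254543, -0.2151195 ]), 'qd': array([ 0.00095505, -0.00229392, -0.00071462, -0.00314762,  0.00161371,
       -0.00090282, -0.00201507]), 'joint_torque': array([-2.80314525e-03, -5.28506756e+01, -1.27110925e+00, -1.53837311e+01,
       -5.24835801e-02,  2.00151204e-03,  4.28266821e-05]), 'tool_pos': array([0.17369304, 0.59980637, 0.23800397]), 'eef_rot': array([ 1.40406081e-01,  9.90093661e-01, -8.19975654e-04, -5.23298243e-05]), 'contact_force': array([0.29596186, 0.64376516, 0.31552469]), 'moment': array([-0.07404132,  0.01470707, -0.00821876]), 'finger_force': 0.0, 'opening': 0.9991438839824435}
['Unreachable', 'finish_job', 'get_state', 'snapshot', 'tcp_to_grasp']
```

View pics/top0.png

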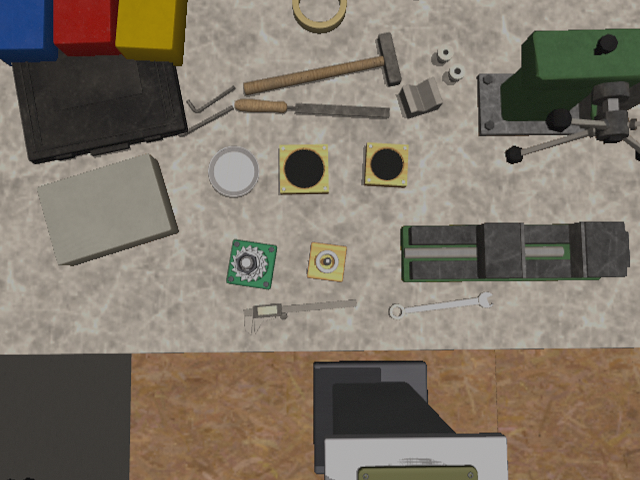

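View pics/scene0.png

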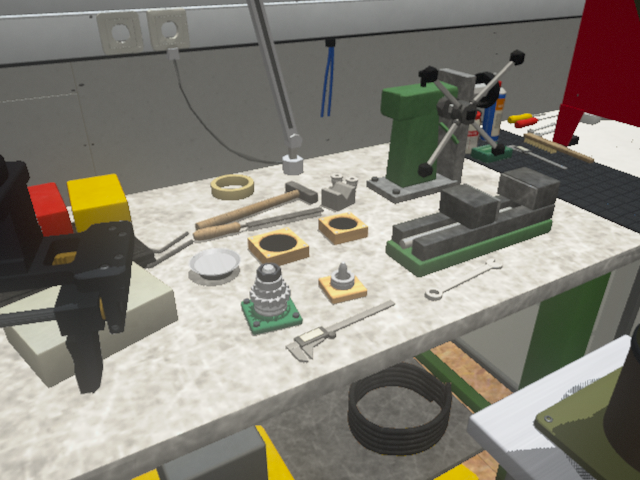

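The top view shows the stand (251,264), peg (326,261), dish (234,172), large nest (304,168), small nest (386,164) and calliper (300,308). There is a tall grey box left of the dish. In the scene view the stack is at (268,290) and the gripper stands left above the box.

```bash
cat > m.py <<'E'
from h import *
s=snap('top'); f=s['frame']; hsv=cv2.cvtColor(f,cv2.COLOR_RGB2HSV)
def comps(m,box,z,amin=60):
    x0,y0,x1,y1=box; k=np.zeros(m.shape,np.uint8); k[y0:y1,x0:x1]=m[y0:y1,x0:x1]*255
    for c in cv2.findContours(k,cv2.RETR_EXTERNAL,cv2.CHAIN_APPROX_NONE)[0]:
        if cv2.contourArea(c)<amin: continue
        p=np.array([ray(s,u,v,z)[:2] for u,v in c[:,0]])*1000
        (cx,cy),(w,h),a=cv2.minAreaRect(p.astype(np.float32)); e=cv2.fitEllipse(c)
        print('  rect',np.round([cx,cy,w,h,a],1),'ell px',np.round(e[0],1),'->',(ray(s,*e[0],z)[:2]*1000).round(1), 'diam mm',np.round(np.array(e[1])/s['K'][0,0]*(s['xyz'][2]-z)*1000,1))
yel=(hsv[...,0]>15)&(hsv[...,0]<35)&(hsv[...,1]>70); dark=hsv[...,2]<70
green=(hsv[...,0]>50)&(hsv[...,0]<90)&(hsv[...,1]>100)
print('nestL block');comps(yel,(270,130,340,205),.024); print('rec');comps(dark,(280,145,328,192),.022)
print('nestS block');comps(yel,(355,130,420,195),.024); print('rec');comps(dark,(366,144,407,186),.022)
print('peg block');comps(yel,(295,230,360,290),.014)
print('stand');comps(green,(215,230,290,300),.012)
print('nut');comps(hsv[...,2]<95,(232,247,264,279),.088,20)
g=cv2.GaussianBlur(cv2.cvtColor(f,cv2.COLOR_RGB2GRAY),(3,3),0)
bright=(hsv[...,1]<25)&(hsv[...,2]>0)
print('dish',[ (np.round(c,1),(ray(s,c[0],c[1],.022)[:2]*1000).round(1)) for c in cv2.HoughCircles(g,cv2.HOUGH_GRADIENT,1.0,20,param1=100,param2=15,minRadius=20,maxRadius=32)[0] if abs(c[0]-234)<12 and abs(c[1]-172)<12])
for n,z in(('nut',0),):pass
crop=lambda a,b,c,d:cv2.resize(f[b:d,a:c,::-1],(400,300),interpolation=cv2.INTER_CUBIC)
cv2.imwrite('pics/crop1.png',np.vstack([np.hstack([crop(212,236,292,296),crop(287,231,367,291)]),np.hstack([crop(194,142,274,202),crop(264,138,344,198)])]))
E
python3 m.py
```

```text
nestL block
  rect [622.7 192.2  89.1  86.1   1.1] ell px [303.6 168.6] -> [623.  192.1] diam mm [98.5 99.6]
rec
  rect [623.7 191.4  67.5  66.6  89.5] ell px [303.7 168.3] -> [624.  191.9] diam mm [64.9 65.9]
nestS block
  rect [629.1  45.6  75.5  77.6  86.1] ell px [386.1 164.3] -> [629.5  45.6] diam mm [85.3 85.6]
rec
  rect [630.5  44.6  54.2  54.9  44.5] ell px [386.4 164. ] -> [630.5  44.8] diam mm [52.4 53.8]
peg block
  rect [458.3 152.8  62.6  63.1  82.1] ell px [326.7 261.7] -> [458.2 152.7] diam mm [71.6 72.4]
stand
  rect [455.4 285.7  77.6  77.7  80.7] ell px [251.3 264.2] -> [455.1 285.9] diam mm [88.9 90.2]
nut
  rect [454.4 285.7  31.4  33.9  38.3] ell px [246.4 263.1] -> [454.2 285.7] diam mm [31.2 32.7]
dish [(array([233.5, 171.5,  24.6], dtype=float32), array([619.2, 316.4]))]
```

View pics/crop1.png

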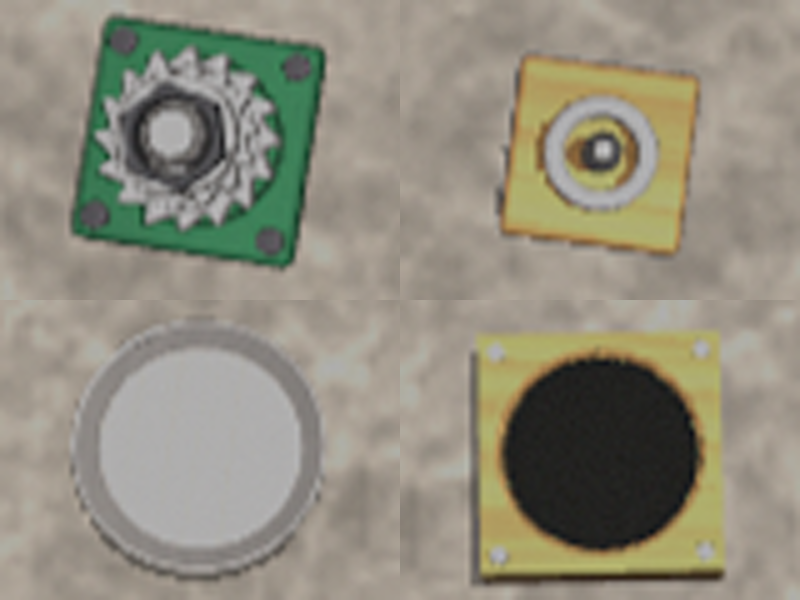

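The crop shows the nut at top left (centre about 172,138) with corners up and down, so its flats face roughly ±y. The peg tip is at (603,150), and the dish and the large recess are clean circles. Next I'll get the nut angle from its contour.

```bash
python3 - <<'E'
from h import *
s=snap('top'); f=s['frame']; g=cv2.cvtColor(f,cv2.COLOR_RGB2GRAY)
k=10; x0,y0=226,243; G=cv2.resize(g[y0:y0+42,x0:x0+42],None,fx=k,fy=k,interpolation=cv2.INTER_CUBIC)
for th in(90,100,110,120):
    m=(G<th).astype(np.uint8)
    cs=cv2.findContours(m,cv2.RETR_EXTERNAL,cv2.CHAIN_APPROX_NONE)[0]
    cs=[c for c in cs if cv2.pointPolygonTest(cv2.convexHull(c),(205,200),False)>0]
    c=max(cs,key=cv2.contourArea); h=cv2.convexHull(c)[:,0]
    P=np.array([ray(s,x0+(u+.5)/k-.5,y0+(v+.5)/k-.5,.088)[:2] for u,v in h])*1000
    # dense resample
    a=np.radians(np.arange(0,180,1)); w=[np.ptp(P@[np.cos(t),np.sin(t)]) for t in a]
    w=np.array(w); f3=np.sum(w*np.exp(-6j*a))  # widths: max at corners
    M=cv2.moments(P.astype(np.float32)); print(th,'c',round(M['m10']/M['m00'],1),round(M['m01']/M['m00'],1),'corner deg mod60',round(np.degrees(-np.angle(f3)/6)%60,1),'w',w[::15].round(1))
p=ray(s,327.6,261,.056); print('peg tip',p, 'post top', ray(s,212+169/5-.4,236+131/5-.4,.09))
for a in((175,228),(178,235),(156,158)): print('box',[ray(s,*a,z).round(3) for z in(0,.06,.08)])
E
```

```text
90 c 454.1 285.9 corner deg mod60 7.6 w [35.7 36.2 34.3 34.1 36.7 36.9 34.7 33.9 35.5 34.9 32.5 33.4]
100 c 454.0 285.9 corner deg mod60 7.8 w [36.4 36.8 35.  34.7 37.3 37.5 35.2 34.3 35.9 35.6 33.  34.1]
110 c 452.8 283.3 corner deg mod60 45.0 w [68.8 81.4 88.5 89.5 84.5 73.7 68.2 81.7 89.6 91.4 87.  78.3]
120 c 452.8 283.5 corner deg mod60 44.6 w [68.8 81.5 88.7 89.8 84.8 74.  68.2 81.9 90.  92.  87.7 78.9]
peg tip [0.45763257 0.15235884 0.056     ] post top [0.4562702  0.28705014 0.09      ]
box [array([0.522, 0.424, 0.   ]), array([0.516, 0.409, 0.06 ]), array([0.514, 0.404, 0.08 ])]
box [array([0.509, 0.419, 0.   ]), array([0.504, 0.404, 0.06 ]), array([0.502, 0.399, 0.08 ])]
box [array([0.65, 0.46, 0.  ]), array([0.636, 0.443, 0.06 ]), array([0.631, 0.437, 0.08 ])]
```

```bash
cat > d.py <<'E'
import sys; from h import *
# usage: d.py x y z yaw_deg(of tool y axis) -> tilt-free shift in tool axes AFTER turning
st=get_state(); x,y,z,yaw=map(float,sys.argv[1:5]); Rc=R.from_quat(st['eef_rot']); ya=Rc.as_matrix()[:,1]; cur=np.degrees(np.arctan2(ya[1],ya[0]))
t=np.radians(yaw); T=R.from_matrix(np.array([[-np.sin(t),np.cos(t),0],[np.cos(t),np.sin(t),0],[0,0,-1]]).T)
print('clock %.1f'%st['clock'],'pos',st['tool_pos'].round(4),'yaw',cur.round(1),'F',st['contact_force'].round(1),'open mm',round(st['opening']*88.1,1),'ff',round(st['finger_force'],1))
print('turn',(Rc.inv()*T).as_rotvec().round(4),'shift',T.inv().apply(np.array([x,y,z])-st['tool_pos']).round(4))
E
python3 -m jog '[[[0,0,0,0,0,-0.139],[0,0,0,0,0,-0.139],[0,0,0,0,0,-0.139],[-0.026,-0.038,0,0,0,0],[-0.026,-0.038,0,0,0,0],[-0.026,-0.038,0,0,0,0],[-0.026,-0.038,0,0,0,0],[-0.026,-0.038,0,0,0,0],[-0.026,-0.038,0,0,0,0],[-0.026,-0.038,0,0,0,0],[-0.026,-0.038,0,0,0,0],[-0.026,-0.038,0,0,0,0]]]' 0.06
python3 d.py .455 .286 .15 97.7
```

```text
clock: 1.7
tool_pos: [0.4527, 0.2918, 0.2387]
eef_rot: [-0.068, 0.998, 0.0, 0.0]
contact_force: [0.7, -0.4, 0.8]
opening: 0.685
finger_force: 0.0
clock 1.7 pos [0.4527 0.2918 0.2387] yaw 97.7 F [ 0.7 -0.4  0.8] open mm 60.4 ff 0.0
turn [0.0001 0.     0.0008] shift [-0.0015 -0.006   0.0887]
```

```bash
python3 -m jog '[[[-0.0015,-0.006,0.03,0,0,0],[0,0,0.03,0,0,0],[0,0,0.03,0,0,0],[0,0,0.03,0,0,0],[0,0,0.02,0,0,0],[0,0,0.0195,0,0,0],[0,0,0,0,0,0]]]'
python3 d.py .455 .286 .079 97.7
python3 - <<'E'
from h import *
a=snap('top')['frame'][200:320,190:350,::-1];b=snap('scene')['frame'][225:345,190:350,::-1]
cv2.imwrite('pics/g1.png',np.hstack([cv2.resize(a,(400,300)),cv2.resize(b,(400,300))]))
E
```

```text
clock: 2.58
tool_pos: [0.4533, 0.2868, 0.0781]
eef_rot: [-0.068, 0.998, -0.001, -0.001]
contact_force: [-0.3, 0.6, 1.1]
opening: 0.682
finger_force: 0.0
clock 2.6 pos [0.4533 0.2868 0.0781] yaw 97.8 F [-0.3  0.6  1.1] open mm 60.1 ff 0.0
turn [-0.0015 -0.0024  0.0011] shift [-0.0016 -0.001  -0.0009]
```

View pics/g1.png

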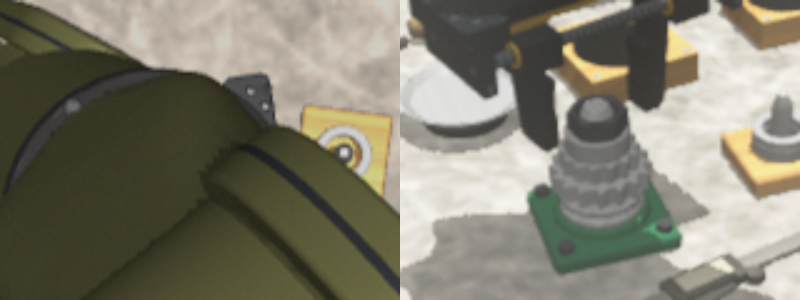

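The crop from the scene camera shows the fingertips at (540,145) and (650,105), either side of the nut at (597,125), so they are centred. Closing now.

```bash
python3 -m jog '[[[-0.0015,0,0,0,0,0],[0,0,0,0,0,0],[0,0,0,0,0,0],[0,0,0,0,0,0],[0,0,0,0,0,0],[0,0,0,0,0,0]]]' 0.02 20
python3 d.py .455 .286 .079 97.7
```

```text
clock: 3.42
tool_pos: [0.4558, 0.2873, 0.0796]
eef_rot: [-0.067, 0.998, -0.0, 0.0]
contact_force: [0.2, -1.4, 5.2]
opening: 0.362
finger_force: 20.0
clock 3.4 pos [0.4558 0.2873 0.0796] yaw 97.7 F [ 0.2 -1.4  5.2] open mm 31.9 ff 20.0
turn [-0.0002  0.0005  0.0005] shift [ 0.001  -0.0012  0.0006]
```

```bash
python3 -m jog '[[[0,0,-0.008,0,0,0],[0,0,-0.015,0,0,0],[0,0,-0.02,0,0,0],[0,0,-0.02,0,0,0],[0,0,0,0,0,0.169],[0,0,0,0,0,0.169],[0,0,0,0,0,0.169],[0,0,0,0,0,0.169],[0,0,0,0,0,0.169],[0,0,0,0,0,0.169],[0,0,0,0,0,0.169],[0,0,0,0,0,0]]]'
python3 d.py .619 .316 .08 30
```

```text
clock: 4.92
tool_pos: [0.4551, 0.2883, 0.1429]
eef_rot: [0.499, 0.867, 0.0, -0.0]
contact_force: [0.4, -0.2, -0.7]
opening: 0.358
finger_force: 20.0
clock 4.9 pos [0.4551 0.2883 0.1429] yaw 30.1 F [ 0.4 -0.2 -0.7] open mm 31.5 ff 20.0
turn [ 0.0005 -0.0009  0.0021] shift [-0.0579  0.1558  0.0629]
```

```bash
python3 -m jog '[[[-0.0145,0.039,0,0,0,0],[-0.0145,0.039,0,0,0,0],[-0.0145,0.039,0,0,0,0],[-0.0145,0.039,0,0,0,0],[0,0,0.03,0,0,0],[0,0,0.03,0,0,0],[0,0,0.025,0,0,0],[0,0,0.02,0,0,0],[0,0,0.008,0,0,0],[0,0,0,0,0,0]]]'
python3 d.py .619 .316 .0215 30
```

```text
clock: 6.18
tool_pos: [0.6196, 0.3152, 0.0292]
eef_rot: [0.5, 0.866, -0.0, -0.0]
contact_force: [-0.5, 0.1, 0.1]
opening: 0.36
finger_force: 20.0
clock 6.2 pos [0.6196 0.3152 0.0292] yaw 30.0 F [-0.5  0.1  0.1] open mm 31.7 ff 20.0
turn [-0.0002 -0.0003  0.    ] shift [ 0.001  -0.0001  0.0077]
```

```bash
python3 -m jog '[[[0,0,0.004,0,0,0],[0,0,0.002,0,0,0],[0,0,0,0,0,0]]]'
python3 -m jog '[[[0,0,0.001,0,0,0],[0,0,0,0,0,0]]]'
```

```text
clock: 6.55
tool_pos: [0.6197, 0.3153, 0.0235]
eef_rot: [0.5, 0.866, 0.0, 0.0]
contact_force: [-0.3, -0.1, -1.0]
opening: 0.359
finger_force: 20.0
clock: 6.8
tool_pos: [0.6197, 0.3152, 0.0223]
eef_rot: [0.5, 0.866, 0.0, -0.0]
contact_force: [0.3, -0.2, -0.9]
opening: 0.362
finger_force: 20.0
```

```bash
python3 -m jog '[[[0,0,0.0007,0,0,0],[0,0,0,0,0,0]]]'
python3 -m jog '[[[0,0,0.0007,0,0,0],[0,0,0,0,0,0]]]'
```

```text
clock: 7.05
tool_pos: [0.6198, 0.3152, 0.0217]
eef_rot: [0.5, 0.866, 0.0, 0.0]
contact_force: [0.1, -0.3, 1.2]
opening: 0.355
finger_force: 20.0
clock: 7.3
tool_pos: [0.6197, 0.3153, 0.0217]
eef_rot: [0.5, 0.866, 0.0, 0.0]
contact_force: [-1.7, -1.0, 6.0]
opening: 0.359
finger_force: 20.0
```

```bash
python3 -m jog '[[[0,0,0,0,0,0],[0,0,0,0,0,0],[0,0,-0.004,0,0,0],[0,0,-0.015,0,0,0],[0,0,-0.03,0,0,0],[0,0,-0.03,0,0,0],[0,0,-0.03,0,0,0],[0,0,0,0,0,0]]]' 0.042
python3 d.py .4555 .286 .15 97.7
```

```text
clock: 8.3
tool_pos: [0.6218, 0.3162, 0.1337]
eef_rot: [0.5, 0.866, 0.003, 0.002]
contact_force: [-0.0, 0.1, 0.2]
opening: 0.48
finger_force: 0.0
clock 8.3 pos [0.6218 0.3162 0.1337] yaw 30.0 F [-0.   0.1  0.2] open mm 42.3 ff 0.0
turn [ 0.006   0.0042 -1.1824] shift [ 0.1688 -0.0076 -0.0163]
```

```bash
python3 -m jog '[[[0,0,-0.016,0,0,-0.1745],[0,0,0,0,0,-0.1745],[0,0,0,0,0,-0.1745],[0,0,0,0,0,-0.1745],[0,0,0,0,0,-0.1745],[0,0,0,0,0,-0.1745],[0.042,-0.0075,0,0,0,0],[0.042,-0.0075,0,0,0,0],[0.042,-0.0075,0,0,0,0],[0.04,-0.0075,0,0,0,0],[0,0,0,0,0,0]]]' 0.07
python3 d.py .4555 .2865 .064 90
python3 - <<'E'
from h import *
a=snap('top')['frame'][130:210,190:290,::-1];b=snap('scene')['frame'][225:345,170:330,::-1]
cv2.imwrite('pics/g2.png',np.hstack([cv2.resize(a,(400,300)),cv2.resize(b,(400,300))]))
E
```

```text
clock: 9.68
tool_pos: [0.4499, 0.2844, 0.1455]
eef_rot: [-0.001, 1.0, -0.001, -0.002]
contact_force: [0.4, 0.6, 0.2]
opening: 0.798
finger_force: 0.0
clock 9.7 pos [0.4499 0.2844 0.1455] yaw 90.1 F [0.4 0.6 0.2] open mm 70.3 ff 0.0
turn [-0.0025 -0.0041  0.0024] shift [-0.0056  0.0021  0.0815]
```

View pics/g2.png

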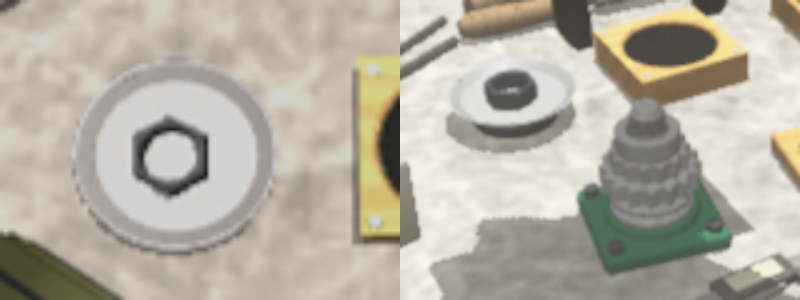

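The nut lies flat at the dish centre (crop 171,157) and the collar is now on top of the stack. Going down to the collar.

```bash
python3 -m jog '[[[-0.0045,0.002,0.03,0,0,0],[0,0,0.03,0,0,0],[0,0,0.018,0,0,0],[0,0,0,0,0,0],[0,0,0,0,0,0]]]'
python3 d.py .4555 .2865 .0645 90
```

```text
clock: 10.4
tool_pos: [0.4593, 0.2877, 0.0682]
eef_rot: [0.001, 1.0, 0.0, 0.001]
contact_force: [-0.0, 0.2, -0.1]
opening: 0.793
finger_force: 0.0
clock 10.4 pos [0.4593 0.2877 0.0682] yaw 89.9 F [-0.   0.2 -0.1] open mm 69.9 ff 0.0
turn [ 0.0009  0.0013 -0.0015] shift [ 0.0038 -0.0012  0.0037]
```

```bash
python3 -m jog '[[[0.0035,-0.001,0.004,0,0,0],[0,0,0,0,0,0],[0,0,0,0,0,0],[0,0,0,0,0,0]]]'
python3 -m jog '[[[0,0,0,0,0,0],[0,0,0,0,0,0],[0,0,0,0,0,0],[0,0,0,0,0,0],[0,0,0,0,0,0]]]' 0.03 20
python3 d.py .4555 .2865 .0645 90
```

```text
clock: 10.9
tool_pos: [0.4548, 0.2864, 0.064]
eef_rot: [0.0, 1.0, 0.0, 0.0]
contact_force: [-0.1, 0.9, -0.2]
opening: 0.796
finger_force: 0.0
clock: 11.52
tool_pos: [0.4546, 0.2863, 0.0638]
eef_rot: [0.0, 1.0, -0.0, -0.0]
contact_force: [0.1, 0.7, 0.5]
opening: 0.439
finger_force: 20.0
clock 11.5 pos [0.4546 0.2863 0.0638] yaw 90.0 F [0.1 0.7 0.5] open mm 38.7 ff 20.0
turn [-0.     -0.     -0.0009] shift [-0.0009  0.0002 -0.0007]
```

```bash
python3 -m jog '[[[0,0,-0.006,0,0,0],[0,0,-0.012,0,0,0],[0,0,-0.02,0,0,0],[0,0,-0.02,0,0,0],[0,0,-0.015,0,0,0],[0,0,0,0,0,0],[0,0,0,0,0,0],[0,0,0,0,0,0]]]'
python3 d.py .458 .1525 .10 90
python3 - <<'E'
from h import *
b=snap('scene')['frame'][185:335,170:370,::-1]
cv2.imwrite('pics/g3.png',cv2.resize(b,(800,600)))
E
```

```text
clock: 12.52
tool_pos: [0.4542, 0.286, 0.1361]
eef_rot: [0.0, 1.0, -0.0, -0.001]
contact_force: [-0.3, -0.2, -1.3]
opening: 0.436
finger_force: 20.0
clock 12.5 pos [0.4542 0.286  0.1361] yaw 90.0 F [-0.3 -0.2 -1.3] open mm 38.4 ff 20.0
turn [-0.0008 -0.0012 -0.0007] shift [-0.0038 -0.1335  0.0361]
```

View pics/g3.png

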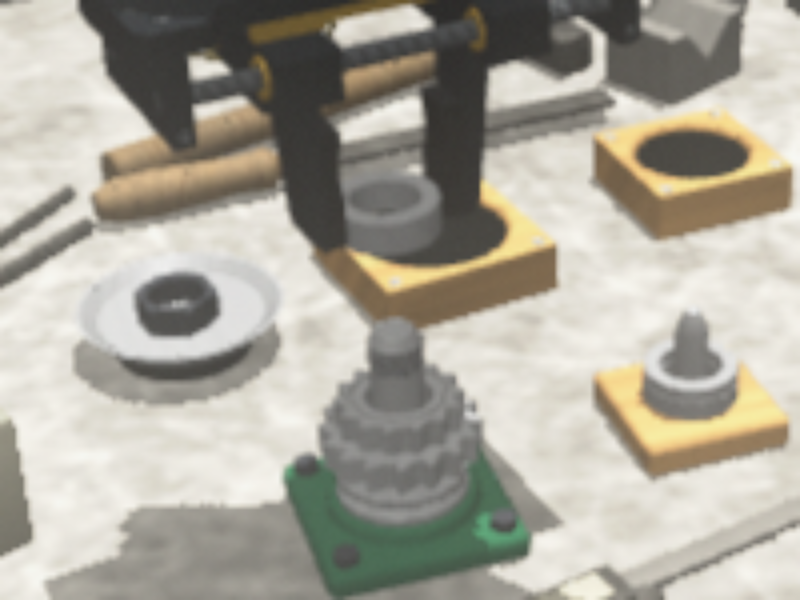

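The collar hangs level between the fingers, with its centre near crop (390,212), and both cutters are still on the arbor. I'll check that it sits centred in the pads.

```bash
python3 - <<'E'
from h import *
s=snap('scene'); z=.1361-.0038+.014
print('top rim centre expected',proj(s,[.4542,.286,z]),'measured ~',(170+391/4,185+197/4), ray(s,170+391/4,185+197/4,z))
for p in ([.4542,.306,z],[.4542,.266,z],[.4342,.286,z],[.4742,.286,z]): print((proj(s,p)-[170,185])*4)
print('peg tip crop exp',(proj(s,[.458,.1525,.056])-[170,185])*4)
print('post tip crop exp',(proj(s,[.4555,.286,.090])-[170,185])*4)
E
```

```text
top rim centre expected [265.9542361  234.11548355] measured ~ (267.75, 234.25) [0.45256557 0.28393404 0.1463    ]
[332.28915341 209.82914942]
[434.15726864 183.40276871]
[407.78087078 220.2164336 ]
[360.78995414 173.63618277]
peg tip crop exp [688.49258673 309.15426738]
post tip crop exp [389.67155851 327.81975023]
```

```bash
python3 -m jog '[[[-0.001,-0.034,0,0,0,0],[-0.001,-0.034,0,0,0,0],[-0.001,-0.034,0,0,0,0],[-0.001,-0.031,0,0,0,0],[0,0,0.02,0,0,0],[0,0,0.02,0,0,0],[0,0,0.015,0,0,0],[0,0,0,0,0,0],[0,0,0,0,0,0],[0,0,0,0,0,0]]]'
python3 d.py .458 .1525 .037 90
```

```text
clock: 13.88
tool_pos: [0.4589, 0.1535, 0.0824]
eef_rot: [0.0, 1.0, 0.0, 0.0]
contact_force: [0.5, -0.5, -0.7]
opening: 0.441
finger_force: 20.0
clock 13.9 pos [0.4589 0.1535 0.0824] yaw 90.0 F [ 0.5 -0.5 -0.7] open mm 38.9 ff 20.0
turn [ 0.0006  0.001  -0.0009] shift [ 0.0009 -0.001   0.0454]
```

```bash
python3 -m jog '[[[0.001,-0.001,0.015,0,0,0],[0,0,0.012,0,0,0],[0,0,0.01,0,0,0],[0,0,0.007,0,0,0],[0,0,0,0,0,0],[0,0,0,0,0,0]]]'
python3 -m jog '[[[0,0,0.002,0,0,0],[0,0,0,0,0,0],[0,0,0,0,0,0]]]'
```

```text
clock: 14.62
tool_pos: [0.4576, 0.1524, 0.038]
eef_rot: [0.0, 1.0, 0.0, 0.0]
contact_force: [-0.5, -0.9, -0.3]
opening: 0.44
finger_force: 20.0
clock: 15.0
tool_pos: [0.4576, 0.1523, 0.0359]
eef_rot: [0.0, 1.0, 0.0, 0.0]
contact_force: [0.3, 0.0, -0.6]
opening: 0.439
finger_force: 20.0
```

```bash
python3 -m jog '[[[0,0,0.001,0,0,0],[0,0,0,0,0,0],[0,0,0,0,0,0]]]'
python3 -m jog '[[[0,0,0.0008,0,0,0],[0,0,0,0,0,0],[0,0,0,0,0,0]]]'
python3 -m jog '[[[0,0,0.0006,0,0,0],[0,0,0,0,0,0],[0,0,0,0,0,0]]]'
```

```text
clock: 15.38
tool_pos: [0.4575, 0.1523, 0.0348]
eef_rot: [0.0, 1.0, 0.0, -0.0]
contact_force: [-0.3, -0.6, -1.0]
opening: 0.44
finger_force: 20.0
clock: 15.75
tool_pos: [0.4575, 0.1523, 0.034]
eef_rot: [0.0, 1.0, 0.0, -0.0]
contact_force: [-0.7, -0.1, -0.9]
opening: 0.44
finger_force: 20.0
clock: 16.12
tool_pos: [0.4576, 0.1523, 0.0337]
eef_rot: [0.0, 1.0, 0.0, 0.0]
contact_force: [-1.1, 0.9, 5.7]
opening: 0.439
finger_force: 20.0
```

```bash
python3 -m jog '[[[0,0,0,0,0,0],[0,0,0,0,0,0],[0,0,-0.004,0,0,0],[0,0,-0.02,0,0,0],[0,0,-0.03,0,0,0],[0,0,-0.03,0,0,0],[0,0,-0.025,0,0,0],[0.001,0.034,0,0,0,0],[0.001,0.034,0,0,0,0],[0,0.034,0,0,0,0],[0,0.032,0,0,0,0],[0,0,0,0,0,0]]]' 0.07
python3 -m jog '[[[0,0,0.03,0,0,0],[0,0,0.03,0,0,0],[0,0,0.01,0,0,0],[0,0,0,0,0,0],[0,0,0,0,0,0],[0,0,0,0,0,0]]]' 0.074
python3 d.py .4552 .2865 .053 90
python3 - <<'E'
from h import *
a=snap('top')['frame'][225:300,280:380,::-1];b=snap('scene')['frame'][215:335,210:370,::-1]
cv2.imwrite('pics/g4.png',np.hstack([cv2.resize(a,(400,300)),cv2.resize(b,(400,300))]))
E
```

```text
clock: 17.62
tool_pos: [0.4551, 0.2895, 0.1427]
eef_rot: [-0.002, 1.0, 0.001, 0.0]
contact_force: [1.3, 0.6, 0.3]
opening: 0.798
finger_force: 0.0
clock: 18.38
tool_pos: [0.4561, 0.2866, 0.0733]
eef_rot: [0.0, 1.0, 0.001, 0.001]
contact_force: [0.0, 0.4, 0.0]
opening: 0.841
finger_force: 0.0
clock 18.4 pos [0.4561 0.2866 0.0733] yaw 89.9 F [0.  0.4 0. ] open mm 74.1 ff 0.0
turn [ 0.0011  0.0013 -0.0009] shift [ 0.0009 -0.0001  0.0203]
```

View pics/g4.png

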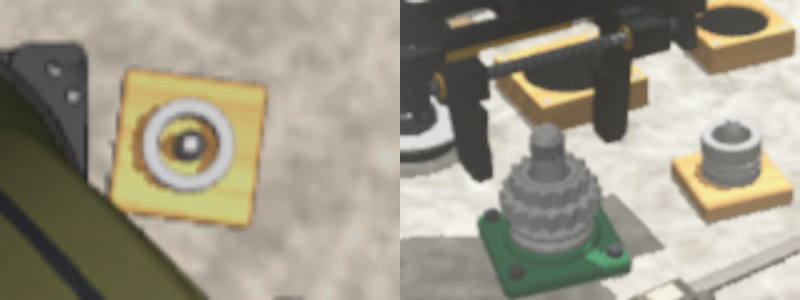

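The collar is over the peg on top of the others, at crop (188,147) left and (730,150) right. Now the small cutter.

```bash
python3 -m jog '[[[0.0008,0,0.01,0,0,0],[0,0,0.0097,0,0,0],[0,0,0,0,0,0],[0,0,0,0,0,0],[0,0,0,0,0,0]]]'
python3 -m jog '[[[0,0,0,0,0,0],[0,0,0,0,0,0],[0,0,0,0,0,0],[0,0,0,0,0,0],[0,0,0,0,0,0]]]' 0.035 30
python3 -m jog '[[[0,0,-0.006,0,0,0],[0,0,-0.012,0,0,0],[0,0,-0.02,0,0,0],[0,0,-0.02,0,0,0],[0,0,-0.02,0,0,0],[0,0,0,0,0,0],[0,0,0,0,0,0]]]'
python3 d.py .630 .045 .10 90
```

```text
clock: 19.1
tool_pos: [0.455, 0.2864, 0.0529]
eef_rot: [0.0, 1.0, 0.0, 0.0]
contact_force: [0.3, 0.2, -0.1]
opening: 0.839
finger_force: 0.0
clock: 19.73
tool_pos: [0.4549, 0.2861, 0.0528]
eef_rot: [0.0, 1.0, -0.0, 0.0]
contact_force: [0.3, -0.5, 2.8]
opening: 0.545
finger_force: 30.0
clock: 20.6
tool_pos: [0.4546, 0.2861, 0.1305]
eef_rot: [0.0, 1.0, -0.0, -0.0]
contact_force: [-0.7, 0.3, -0.7]
opening: 0.544
finger_force: 30.0
clock 20.6 pos [0.4546 0.2861 0.1305] yaw 90.0 F [-0.7  0.3 -0.7] open mm 47.9 ff 30.0
turn [-0.0002 -0.0003 -0.0007] shift [-0.1754 -0.2411  0.0305]
```

```bash
python3 - <<'E'
from h import *
s=snap('scene');b=s['frame'][185:335,170:370,::-1]
cv2.imwrite('pics/g5.png',cv2.resize(b,(800,600)))
z=.1305+.007; print([(proj(s,[.4546+a,.2861+c,z])-[170,185])*4 for a,c in((0,0),(.025,0),(-.025,0),(0,.025),(0,-.025))])
E
```

```text
[array([384.27862875, 217.49042979]), array([355.79436083, 188.75784663]), array([414.20991867, 247.68264955]), array([320.08537076, 234.45406342]), array([446.63911355, 201.01112261])]
```

View pics/g5.png

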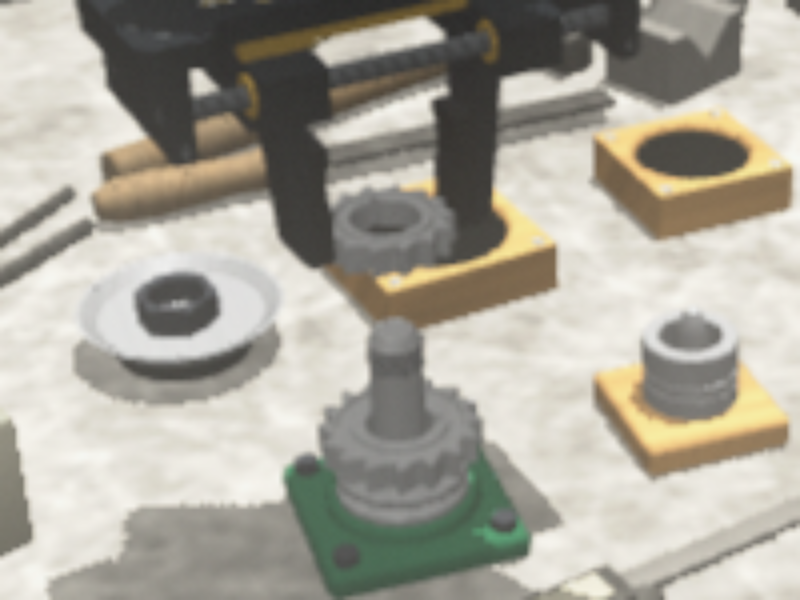

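The small cutter hangs level and centred at crop (391,215), and the large one has stayed on the shoulder. Carrying it to the small nest.

```bash
python3 -m jog '[[[-0.029,-0.04,0,0,0,0],[-0.029,-0.04,0,0,0,0],[-0.029,-0.04,0,0,0,0],[-0.029,-0.04,0,0,0,0],[-0.029,-0.04,0,0,0,0],[-0.03,-0.041,0,0,0,0],[0,0,0.03,0,0,0],[0,0,0.03,0,0,0],[0,0,0.02,0,0,0],[0,0,0,0,0,0],[0,0,0,0,0,0],[0,0,0,0,0,0]]]'
python3 d.py .630 .045 .027 90
```

```text
clock: 22.15
tool_pos: [0.6305, 0.0454, 0.0519]
eef_rot: [0.0, 1.0, 0.0, 0.001]
contact_force: [0.4, 0.5, -1.2]
opening: 0.549
finger_force: 30.0
clock 22.1 pos [0.6305 0.0454 0.0519] yaw 90.0 F [ 0.4  0.5 -1.2] open mm 48.4 ff 30.0
turn [ 0.0004  0.0021 -0.0006] shift [ 0.0005 -0.0004  0.0249]
```

```bash
python3 -m jog '[[[0.0003,-0.0004,0.012,0,0,0],[0,0,0.01,0,0,0],[0,0,0,0,0,0],[0,0,0,0,0,0],[0,0,0,0,0,0]]]'
python3 -m jog '[[[0,0,0.003,0,0,0],[0,0,0,0,0,0],[0,0,0,0,0,0]]]'
python3 -m jog '[[[0,0,0.001,0,0,0],[0,0,0,0,0,0],[0,0,0,0,0,0]]]'
```

```text
clock: 22.78
tool_pos: [0.6296, 0.0448, 0.029]
eef_rot: [0.0, 1.0, 0.0, 0.0]
contact_force: [-0.1, 0.3, -2.0]
opening: 0.544
finger_force: 30.0
clock: 23.15
tool_pos: [0.6293, 0.0448, 0.0257]
eef_rot: [0.0, 1.0, 0.0, -0.0]
contact_force: [-0.2, -0.8, -1.5]
opening: 0.547
finger_force: 30.0
clock: 23.52
tool_pos: [0.6295, 0.0448, 0.0249]
eef_rot: [0.0, 1.0, 0.0, 0.0]
contact_force: [-1.0, -0.1, 1.2]
opening: 0.548
finger_force: 30.0
```

```bash
python3 -m jog '[[[0,0,0.0005,0,0,0],[0,0,0,0,0,0],[0,0,0,0,0,0]]]'

```

```text
clock: 23.9
tool_pos: [0.6295, 0.0448, 0.0248]
eef_rot: [0.0, 1.0, -0.0, 0.0]
contact_force: [-2.1, -0.3, 5.5]
opening: 0.546
finger_force: 30.0
```

```bash
python3 -m jog '[[[0,0,-0.0005,0,0,0],[0,0,0,0,0,0],[0,0,-0.004,0,0,0],[0,0,-0.02,0,0,0],[0,0,-0.03,0,0,0],[0,0,-0.03,0,0,0],[0,0,-0.03,0,0,0],[0,0,0,0,0,0]]]' 0.066
python3 -m jog '[[[0.029,0.04,0,0,0,0],[0.029,0.04,0,0,0,0],[0.029,0.04,0,0,0,0],[0.029,0.04,0,0,0,0],[0.029,0.04,0,0,0,0],[0.03,0.041,0,0,0,0],[0,0,0,0,0,0],[0,0,0,0,0,0],[0,0,0,0,0,0]]]' 0.084
python3 d.py .4552 .2863 .0415 90
python3 - <<'E'
from h import *
s=snap('top');a=s['frame'][130:205,340:440,::-1];b=snap('scene')['frame'][185:305,250:410,::-1]
cv2.imwrite('pics/g6.png',np.hstack([cv2.resize(a,(400,300)),cv2.resize(b,(400,300))]))
E
```

```text
clock: 24.9
tool_pos: [0.6314, 0.0452, 0.1425]
eef_rot: [0.001, 1.0, 0.001, 0.003]
contact_force: [-0.1, -0.2, -0.3]
opening: 0.75
finger_force: 0.0
clock: 26.02
tool_pos: [0.4556, 0.2841, 0.1386]
eef_rot: [0.002, 1.0, -0.001, 0.0]
contact_force: [0.2, -0.1, -0.4]
opening: 0.955
finger_force: 0.0
clock 26.0 pos [0.4556 0.2841 0.1386] yaw 89.8 F [ 0.2 -0.1 -0.4] open mm 84.1 ff 0.0
turn [-0.0012  0.0003 -0.0037] shift [0.0004 0.0022 0.0971]
```

View pics/g6.png

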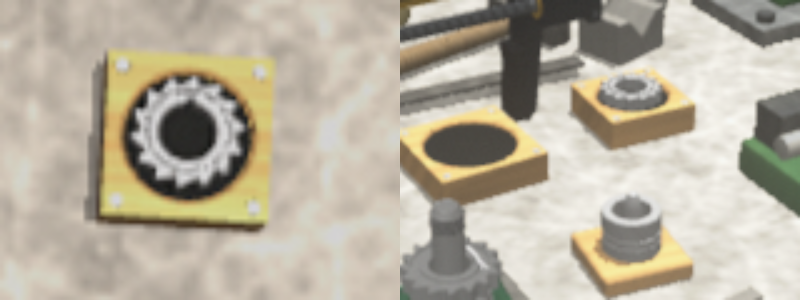

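The small cutter lies flat inside the recess, centre (188,132) in the left crop. Now the large cutter.

```bash
python3 -m jog '[[[0,0.001,0.03,0,0,0],[0,0,0.03,0,0,0],[0,0,0.02,0,0,0],[0,0,0,0,0,0],[0,0,0,0,0,0],[0,0,0,0,0,0]]]'
python3 d.py .4552 .2863 .0412 90
```

```text
clock: 26.88
tool_pos: [0.4552, 0.2871, 0.0597]
eef_rot: [0.001, 1.0, 0.001, 0.001]
contact_force: [-1.2, -0.9, 0.2]
opening: 0.957
finger_force: 0.0
clock 26.9 pos [0.4552 0.2871 0.0597] yaw 89.9 F [-1.2 -0.9  0.2] open mm 84.3 ff 0.0
turn [ 0.0011  0.0014 -0.0013] shift [-0.     -0.0008  0.0185]
```

```bash
python3 -m jog '[[[0,-0.0008,0.01,0,0,0],[0,0,0.0078,0,0,0],[0,0,0,0,0,0],[0,0,0,0,0,0],[0,0,0,0,0,0]]]'
python3 -m jog '[[[0,0,0,0,0,0],[0,0,0,0,0,0],[0,0,0,0,0,0],[0,0,0,0,0,0],[0,0,0,0,0,0]]]' 0.045 40
python3 -m jog '[[[0,0,-0.006,0,0,0],[0,0,-0.012,0,0,0],[0,0,-0.02,0,0,0],[0,0,-0.02,0,0,0],[0,0,-0.02,0,0,0],[0,0,-0.01,0,0,0],[0,0,0,0,0,0],[0,0,0,0,0,0]]]'
python3 d.py .6235 .192 .05 90
python3 - <<'E'
from h import *
st=get_state()['tool_pos']
s=snap('scene');b=s['frame'][185:335,170:370,::-1]
cv2.imwrite('pics/g7.png',cv2.resize(b,(800,600)))
print((proj(s,st+[0,0,.007])-[170,185])*4)
E
```

```text
clock: 27.5
tool_pos: [0.4546, 0.2862, 0.041]
eef_rot: [0.0, 1.0, 0.0, 0.0]
contact_force: [-0.1, 0.1, 0.2]
opening: 0.952
finger_force: 0.0
clock: 28.12
tool_pos: [0.4545, 0.2859, 0.041]
eef_rot: [0.0, 1.0, -0.0, -0.0]
contact_force: [-0.4, -1.2, 2.0]
opening: 0.69
finger_force: 40.0
clock: 29.12
tool_pos: [0.4542, 0.2858, 0.1284]
eef_rot: [0.0, 1.0, -0.0, -0.0]
contact_force: [-0.5, -0.8, -2.2]
opening: 0.69
finger_force: 40.0
clock 29.1 pos [0.4542 0.2858 0.1284] yaw 90.0 F [-0.5 -0.8 -2.2] open mm 60.8 ff 40.0
turn [-0.0006 -0.0008 -0.0008] shift [-0.1693 -0.0938  0.0784]
[385.74876712 222.78382951]
```

View pics/g7.png

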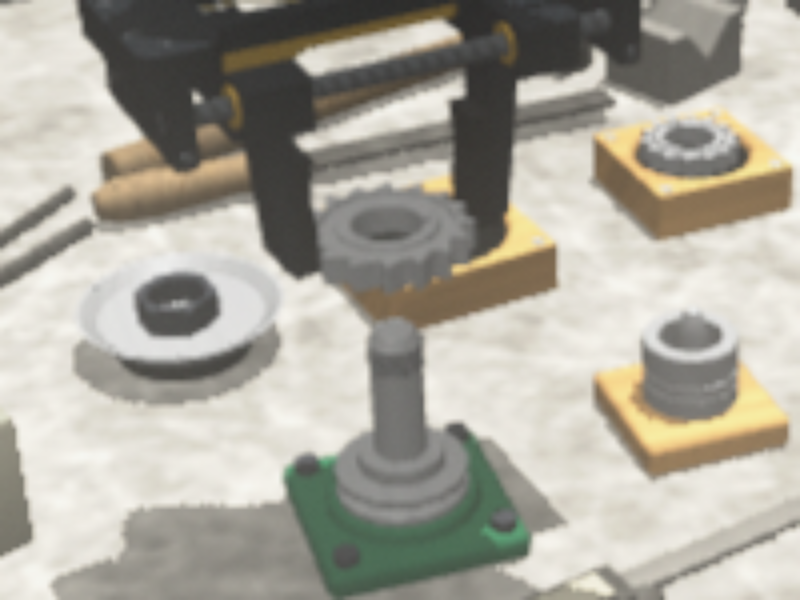

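The large cutter hangs level at crop (395,235), clear of the post.

```bash
python3 -m jog '[[[-0.034,-0.019,0,0,0,0],[-0.034,-0.019,0,0,0,0],[-0.034,-0.019,0,0,0,0],[-0.034,-0.019,0,0,0,0],[-0.033,-0.018,0,0,0,0],[0,0,0.03,0,0,0],[0,0,0.03,0,0,0],[0,0,0.018,0,0,0],[0,0,0,0,0,0],[0,0,0,0,0,0],[0,0,0,0,0,0]]]'
python3 d.py .6235 .192 .029 90
```

```text
clock: 30.55
tool_pos: [0.6243, 0.1924, 0.0522]
eef_rot: [0.0, 1.0, 0.0, 0.001]
contact_force: [-0.2, 0.3, -3.1]
opening: 0.69
finger_force: 40.0
clock 30.6 pos [0.6243 0.1924 0.0522] yaw 90.0 F [-0.2  0.3 -3.1] open mm 60.8 ff 40.0
turn [ 0.0009  0.0021 -0.0008] shift [ 0.0008 -0.0004  0.0232]
```

```bash
python3 -m jog '[[[0.0003,-0.0003,0.012,0,0,0],[0,0,0.01,0,0,0],[0,0,0,0,0,0],[0,0,0,0,0,0],[0,0,0,0,0,0]]]'
python3 -m jog '[[[0,0,0.003,0,0,0],[0,0,0,0,0,0],[0,0,0,0,0,0]]]'
python3 -m jog '[[[0,0,0.0008,0,0,0],[0,0,0,0,0,0],[0,0,0,0,0,0]]]'
```

```text
clock: 31.18
tool_pos: [0.6234, 0.1918, 0.0292]
eef_rot: [0.0, 1.0, 0.0, 0.0]
contact_force: [0.0, 0.0, -1.6]
opening: 0.691
finger_force: 40.0
clock: 31.55
tool_pos: [0.6232, 0.1917, 0.0259]
eef_rot: [0.0, 1.0, 0.0, 0.0]
contact_force: [0.1, 0.5, -1.2]
opening: 0.692
finger_force: 40.0
clock: 31.92
tool_pos: [0.6232, 0.1917, 0.0251]
eef_rot: [0.0, 1.0, 0.0, 0.0]
contact_force: [0.2, -0.0, -3.5]
opening: 0.691
finger_force: 40.0
```

```bash
python3 -m jog '[[[0,0,0.0005,0,0,0],[0,0,0,0,0,0],[0,0,0,0,0,0]]]'

```

```text
clock: 32.3
tool_pos: [0.6232, 0.1917, 0.025]
eef_rot: [0.0, 1.0, 0.0, 0.0]
contact_force: [-0.9, -0.8, 4.2]
opening: 0.692
finger_force: 40.0
```

Contact with the recess floor. I'll release, lift, back away and look.

```bash
python3 -m jog '[[[0,0,-0.0003,0,0,0],[0,0,0,0,0,0],[0,0,-0.004,0,0,0],[0,0,-0.02,0,0,0],[0,0,-0.03,0,0,0],[0,0,-0.03,0,0,0],[0,0,-0.03,0,0,0],[0,0,-0.03,0,0,0],[0,0,0,0,0,0]]]' 0.08
python3 -m jog '[[[0.045,0.03,0,0,0,0],[0.045,0.03,0,0,0,0],[0.045,0.03,0,0,0,0],[0.045,0.03,0,0,0,0],[0.0,0.03,0,0,0,0],[0.0,0.03,0,0,0,0],[0,0.03,0,0,0,0],[0,0,0,0,0,0],[0,0,0,0,0,0],[0,0,0,0,0,0]]]'
python3 - <<'E'
from h import *
a=snap('top')['frame'][130:330,190:430,::-1];b=snap('scene')['frame'][185:365,180:400,::-1]
cv2.imwrite('pics/g8.png',np.hstack([cv2.resize(a,(400,333)),cv2.resize(b,(400,333))]))
E
```

```text
clock: 33.42
tool_pos: [0.6251, 0.1926, 0.1729]
eef_rot: [0.0, 1.0, 0.001, 0.003]
contact_force: [0.6, -0.0, 0.6]
opening: 0.904
finger_force: 0.0
clock: 34.67
tool_pos: [0.4437, 0.3999, 0.1687]
eef_rot: [0.001, 1.0, -0.001, -0.0]
contact_force: [0.3, 1.3, 0.0]
opening: 0.911
finger_force: 0.0
```

View pics/g8.png

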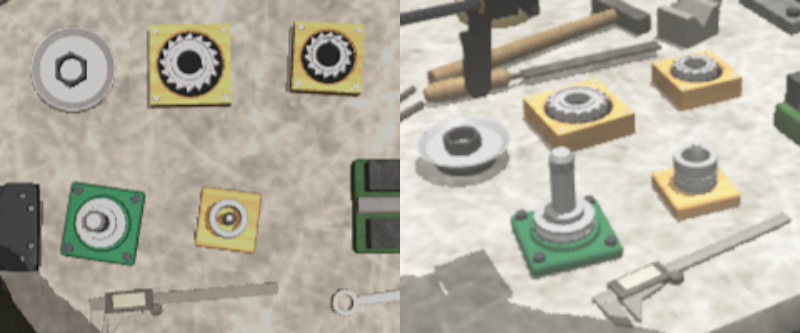

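The picture shows all four parts in their places: nut (70,68), large cutter (190,65), small cutter (328,58) and collar (229,219). The calliper has not moved and the gripper is clear. Handing in.

```bash
python3 -c "from plant import *; print(finish_job())"
```

```text
the job is handed in; nothing more can be done
None
```

The arbor is stripped top down: nut flat in the dish, collar on the peg, both cutters flat in their recesses, calliper not touched; job handed in at about 35 s (no verdict shown).

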